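# Sort the hand tools back into their foam inlays

### The job

Put the four loose hand tools (the long wrench, the short wrench, the red pliers and the yellow screwdriver) back into the foam inlays, each lying flat and fully down in the cut-out made for it. Mind that the short wrench also drops into the long wrench's cut-out, where it does not belong.

Things in the scene. Friction and masses are not known exactly. Their poses are not given: they have to be found in the camera images.
- long_wrench: The longer steel combination wrench, 196 x 29 x 7 mm, 0.14 kg, lying flat. Origin: middle of its underside; long axis own y, open end at -y (29 mm wide), ring end at +y (24 mm wide). The shank is 11 mm wide, from 1 to 5 mm above the underside; it balances near the origin.
- short_wrench: The shorter steel combination wrench, 154 x 22 x 7 mm, 0.09 kg, lying flat. Origin: middle of its underside; long axis own y, open end at -y (22 mm wide), ring end at +y (19 mm wide). The shank is 8 mm wide, from 1 to 5 mm above the underside; it balances near the origin.
- pliers: Pliers with red handles, 171 x 56 x 14 mm, 0.2 kg, lying flat. Origin: centre of its outline, on the underside; long axis own y, jaws to -y, handles (56 mm over both, not hinged) to +y. It balances at y = 8 mm; grip across the roots of the handles, centred at y = 2 mm (35 to 43 mm wide, widening to +y).
- driver: Screwdriver, yellow handle, 182 x 29 x 29 mm, 0.07 kg, lying. Origin: middle of its length, at underside height; long axis own y. The handle (28 mm wide, 29 mm high) runs from y = -9 to +91 mm, the thin blade to y = -91 mm, 12 mm above the underside. Grip the handle across at about y = 35 mm.
- nest_long_wrench: Fixed foam inlay, 222 (own y, pointing away from the robot) x 100 x 28 mm high; origin: centre of underside. Finger groove right across, floor 6 mm up, y = -25 to 25 mm. Cut-out: the long dog-bone, 212 mm long, end pockets 45 mm wide, slot between 28 mm wide, floor 18 mm up. The long wrench is home with its origin over the inlay's, along it, either way round.
- nest_short_wrench: Fixed foam inlay, 222 (own y, pointing away from the robot) x 100 x 28 mm high; origin: centre of underside. Finger groove right across, floor 6 mm up, y = -25 to 25 mm. Cut-out: the short dog-bone, 170 mm long, end pockets 38 mm wide, slot between 26 mm wide, floor 18 mm up. The short wrench is home with its origin over the inlay's, along it, either way round.
- nest_pliers: Fixed foam inlay, 222 (own y, pointing away from the robot) x 100 x 28 mm high; origin: centre of underside. Finger groove right across, floor 6 mm up, y = -24 to 26 mm. Cut-out y = -94 to 94 mm, floor 14 mm up: 38 mm wide for jaws (y < -24), 72 mm for handles, a 7 mm foam tongue between them (y > 48). Pliers home: origin over origin, axes in line, jaws to -y.
- nest_driver: Fixed foam inlay, 222 (own y, pointing away from the robot) x 100 x 28 mm high; origin: centre of underside. Finger groove right across, floor 6 mm up, y = 12 to 58 mm. Cut-out y = -99 to 99 mm, floor 10 mm up: 22 mm wide for the blade (y < -17), 44 mm wide for the handle. Screwdriver home: origin over origin, axes in line, blade to -y.

How it is judged (in metres and radians):
At the end, for the whole second after the job is handed in: Each of the four tools lies at rest in its own inlay: origin within 12 mm across and 14 mm along of the inlay's origin, no more than 4 mm above the cut-out's floor, long axis within 0.15 rad of the inlay's, level within 0.12 rad (x of long_wrench in the frame of nest_long_wrench between -0.012 and 0.012 m and y of long_wrench in the frame of nest_long_wrench between -0.014 and 0.014 m and z of long_wrench in the frame of nest_long_wrench below 0.022 m and angle between the y axis of long_wrench and the y axis of nest_long_wrench, either way round below 0.15 rad and angle between each of long_wrench, short_wrench, pliers, driver's own z axis and vertical below 0.12 rad and linear speed of each of long_wrench, short_wrench, pliers, driver below 0.02 m/s and x of short_wrench in the frame of nest_short_wrench between -0.012 and 0.012 m and y of short_wrench in the frame of nest_short_wrench between -0.014 and 0.014 m and z of short_wrench in the frame of nest_short_wrench below 0.022 m and angle between the y axis of short_wrench and the y axis of nest_short_wrench, either way round below 0.15 rad and x of pliers in the frame of nest_pliers between -0.012 and 0.012 m and y of pliers in the frame of nest_pliers between -0.014 and 0.014 m and z of pliers in the frame of nest_pliers below 0.018 m and angle between the y axis of pliers and the y axis of nest_pliers, either way round below 0.15 rad and x of driver in the frame of nest_driver between -0.012 and 0.012 m and y of driver in the frame of nest_driver between -0.014 and 0.014 m and z of driver in the frame of nest_driver below 0.014 m and angle between the y axis of driver and the y axis of nest_driver, either way round below 0.15 rad); the robot touches nothing.
It also fails if it takes over 102 s, if anything falls off the work surface, if the arm or the gripper's body presses on something with over 40 N, if the wrist force passes 120 N, or if a joint passes its speed limit or range.

### The arm

A 6-joint arm with a two-finger parallel gripper is mounted at the origin on a cart in front of the work surface, level with it; the furniture and walls round the work are solid. World frame = base frame: x ahead of the robot, y to its left, z up, the work surface at z = 0. Lengths are in m, angles in degrees, forces in N, time in s.
With the tool pointing down it reaches from about 0.3 to 0.95 m from the base axis. Payload 3.1 kg.
Tool frame: the origin (TCP) lies midway between the tips of the shut fingers; the grasp point (between the pads) lies 19 mm behind it (bot.grip_point_offset is the distance from the TCP to the grasp point, in m); z points along the fingers, y is the line along which they close (so a half turn about z gives the same grasp; the last joint's range is limited). The gripper opens to 85 mm and grips with 20 to 120 N. Pads are 22 mm wide; open, the fingers measure 114 mm over their backs; the gripper's body (76 mm by 85 mm) begins 54 mm behind the grasp point. The pads swing forward as they close: fully open they stand 13 mm farther back than shut.
Start: joints at [-70.113, 17.653, 93.61, -0, 68.738, -3.994], TCP at [0.253, -0.572, 0.231] pointing down, gripper open.
Joint ranges: [-175.34, 175.34], [-45.06, 112.39], [2.9, 150.54], [-68.45, 248.45], [3.09, 151.38], [-168.51, 168.51]. Speed limits (degrees/s): [159.86, 159.86, 180, 180, 180, 180].

### API

Orientations are given as a 3x3 rotation matrix whose columns are the frame's x, y, z axes.
In Python, from workcell import bot, kinematics, telemetry, get_image gives the robot as it stands. Calls block until the motion is done:
- bot.movep(position, orientation): joint-space move of the TCP to a pose.
- bot.move_linear(position, velocity=0.15, rot=None): straight line of the TCP; rot=None keeps the orientation; velocity is the mean speed in m/s.
- bot.set_joints(angles): joint-space move.
- bot.ungrasp() and bot.close_gripper(): open the fingers fully, or close them until they stop; the grip force is fixed at half the most.
- bot.wait(seconds).
- kinematics.solve_ik(position, orientation): joint angles nearest the present ones, or None.
- telemetry.get_obs(): the state.
- get_image(name): name is "scene" or "top"; returns a dict with "img" (420x560x3 uint8, blue, green, red), "depth" (420x560 float32, m along the optical axis (not along the pixel's ray), 0 where there is no reading), "fx", "fy", "cx", "cy" (pixels), "R" (3x3) and "t" (3): a world point X has camera coordinates R X + t. Camera axes: x right, y down, z forward; pixel columns grow to the right and rows downward; lengths in m; the calibration is good to about 2 mm. A picture is of the moment at which its call begins.
A pose or a line that the arm cannot do raises bot.MotionError and nothing moves.
- bot.job_done(): hands the job in; it is judged then, once.
The state is a dict: "t": time; "joint_positions": joint angles; "joint_vel": joint speeds; "tau": joint torques, N m; "eef_pos": TCP position; "tcp_rot": TCP orientation; "contact_force": force on the tool from outside, world axes, zero at the start; "torque": the same for the moment, N m; "gripper_width": opening from 0.0 (shut) to 1.0 (fully open); "gripper_force": force on a finger pad.
Only numpy, scipy, OpenCV 4.12 (cv2) and the standard library are available. Lean on these libraries where they do the work, as an engineer would, in place of code of your own. Each camera call takes 0.05 s, during which the arm holds its last target. There are 200 camera calls.

## Working session

There is one attempt and no reset: what is moved stays moved. The work goes in short steps, each a Python script; the robot and the scene stay as the last script left them, time stands still between calls to the robot, and variables do not carry over. Pictures are saved under pics/ and viewed, at most 14 in all, crops included, and the job is handed in when it is done.

```bash
ls; mkdir -p pics; python3 - <<'E'
from workcell import get_image,telemetry
import cv2,pickle
d={}
for n in("scene","top"):
    d[n]=get_image(n); cv2.imwrite(f"pics/{n}0.png",cv2.resize(d[n]["img"],(784,588),interpolation=cv2.INTER_CUBIC))
    print(n,d[n]["fx"],d[n]["cx"],d[n]["cy"],d[n]["R"],d[n]["t"])
pickle.dump(d,open("im0.pkl","wb"))
print(telemetry.get_obs())
E
```

```text
pics
scene 519.4855807418265 283.46203227631116 210.16304788064505 [[-0.67136275 -0.74111981  0.00367253]
 [-0.32199869  0.28722058 -0.90212038]
 [ 0.66752446 -0.60683257 -0.4314688 ]] [0.375844   0.19236615 0.88897   ]
top 422.33927498020586 287.22126123508855 213.98158759528127 [[ 0.01742276 -0.99976854  0.01262233]
 [-0.99420639 -0.01866228 -0.10585545]
 [ 0.10606651 -0.01070491 -0.99430141]] [0.04636748 0.50787419 0.82773371]
{'t': 0.1, 'joint_positions': array([-7.01141397e+01,  1.77014833e+01,  9.36797373e+01,  5.25652612e-04,
        6.87364225e+01, -3.99357835e+00]), 'joint_vel': array([-0.02931247, -0.12176084, -0.13665813,  0.05699962,  0.03900044,
        0.0041111 ]), 'tau': array([-1.01852140e-03, -4.16407192e+01, -2.77644718e+01, -1.27706780e-04,
        3.98828110e-03, -1.45140646e-07]), 'eef_pos': array([ 0.25274036, -0.57083257,  0.23016121]), 'tcp_rot': array([[ 9.14400689e-01,  4.04809712e-01, -6.90370379e-04],
       [ 4.04810272e-01, -9.14398657e-01,  1.93373420e-03],
       [ 1.51520636e-04, -2.04767690e-03, -9.99997892e-01]]), 'contact_force': array([-0.37306604,  0.37978185,  0.01370814]), 'torque': array([ 0.00781687, -0.03292918, -0.00541789]), 'gripper_force': 0.0, 'gripper_width': 0.9991402515000543}
```

View pics/top0.png

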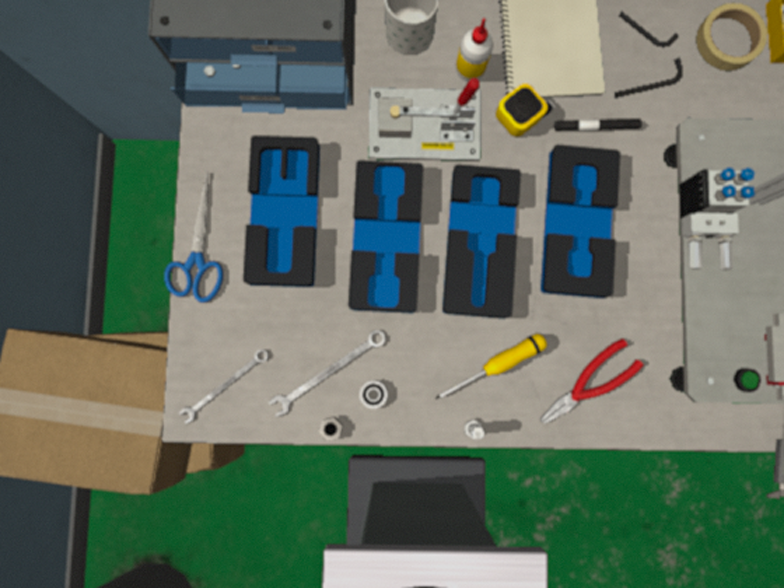

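View pics/scene0.png

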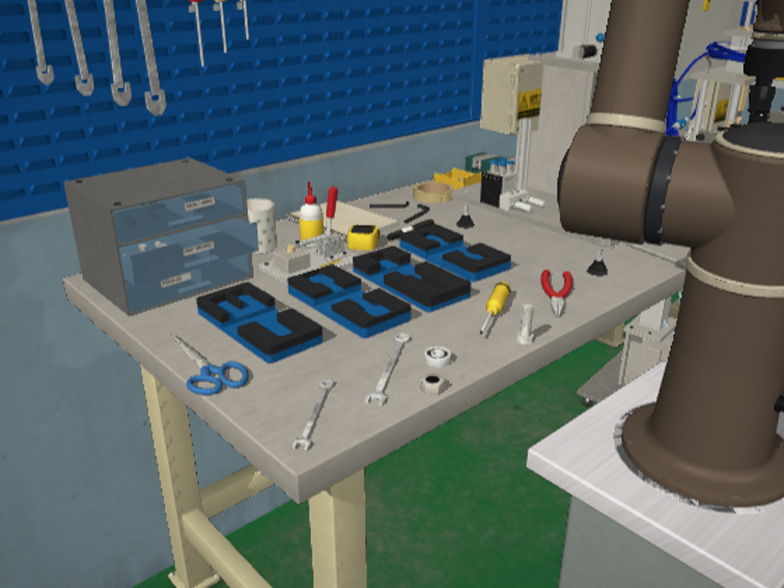

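The top view shows, from left to right, the inlays for the pliers (centre 284,210), long wrench (387,236), driver (483,240) and short wrench (581,221). The tools, in the same order, are the short wrench (226,385), long wrench (329,373), driver (492,366) and pliers (594,380). A loose bearing ring sits close to the long wrench at (373,394).

Next I'll rectify the top image to metric scale and measure.

```bash
cat > h.py <<'E'
import numpy as np,cv2
# ortho image: col = (Y1-y)/s, row = (X1-x)/s on plane z
def ortho(d,z,x0,x1,y0,y1,s=0.001):
    xs=np.arange(x1,x0,-s);ys=np.arange(y1,y0,-s)
    X,Y=np.meshgrid(xs,ys,indexing='ij');P=np.stack([X,Y,np.full_like(X,z)],-1)@d["R"].T+d["t"]
    u=d["fx"]*P[...,0]/P[...,2]+d["cx"];v=d["fy"]*P[...,1]/P[...,2]+d["cy"]
    return cv2.remap(d["img"],u.astype('f4'),v.astype('f4'),cv2.INTER_CUBIC)
def heights(d):
    v,u=np.mgrid[:420,:560];Z=d["depth"]
    P=np.stack([(u-d["cx"])/d["fx"]*Z,(v-d["cy"])/d["fy"]*Z,Z],-1)
    return (P-d["t"])@d["R"]
E
python3 - <<'E'
import pickle,cv2,numpy as np
from h import *
d=pickle.load(open("im0.pkl","rb"))["top"]
W=heights(d)
for (u,v) in [(200,350),(420,150),(265,190),(350,215),(266,278),(267,282),(235,305),(160,300),(355,252)]:
    print(u,v,W[v,u].round(3))
# grid on nests at z=.028, tools at z=.006
for name,z,r in(("nest",.028,(.42,.74,-.32,.38)),("tools",.006,(.22,.47,-.32,.44))):
    o=ortho(d,z,*r); 
    for y in np.arange(-.3,.45,.1):
        c=int((r[3]-y)*1000); 
        if 0<=c<o.shape[1]: cv2.line(o,(c,0),(c,6),(0,0,255),1); cv2.putText(o,f"{y:.1f}",(c,18),0,.35,(0,0,255))
    cv2.imwrite(f"pics/{name}1.png",o)
    print(name,o.shape)
# nests by height mask on the world points
m=((W[...,2]>.018)&(W[...,2]<.036)&(W[...,0]>.42)&(W[...,0]<.73)&(d["depth"]>0)&(d["img"].max(2)<70)).astype('u1')
n,l,s,c=cv2.connectedComponentsWithStats(m)
for i in range(1,n):
    if s[i,4]>200:
        r=cv2.minAreaRect((W[l==i][:,:2]*1000).astype('f4')); print(s[i],np.round(r[0],1),np.round(r[1],1),round(r[2],1),np.median(W[l==i][:,2]))
E
```

```text
200 350 [ 0.061  0.374 -0.805]
420 150 [ 0.651 -0.224  0.004]
265 190 [0.555 0.102 0.028]
350 215 [ 0.507 -0.072  0.027]
266 278 [ 0.377  0.097 -0.003]
267 282 [0.369 0.094 0.   ]
235 305 [0.323 0.157 0.016]
160 300 [ 0.329  0.311 -0.   ]
355 252 [ 0.433 -0.084  0.015]
nest (320, 700, 3)
tools (250, 760, 3)
[178 105  10  32 230] [697.5 277.7] [15.2 65.5] 86.8 0.02700481454756817
[219 106   9  33 226] [697.1 192.8] [65.7 16.7] 1.0 0.02672708799453278
[ 392  110   51   38 1277] [ 694.  -212.5] [100.9  76.1] 86.9 0.02661507949584443
[ 253  115   49   43 1196] [669.9  78.9] [97.4 84.3] 88.4 0.02686533493598768
[323 118  49  28 786] [681.9 -65.3] [99.3 51.4] 86.6 0.02669864272632777
[ 174  161   51   43 1428] [569.9 235.7] [99.5 85. ] 89.3 0.026934757021775113
[ 317  165   52   62 2142] [548.4 -56.5] [ 99.  120.7] 86.4 0.026734127812883396
[ 388  167   52   45 1552] [ 563.5 -202.8] [100.   84.6] 85.4 0.026645808454646897
[ 249  180   50   43 1199] [534.   82.9] [97.9 83.4] 88.1 0.026891658125973487
```

View pics/nest1.png

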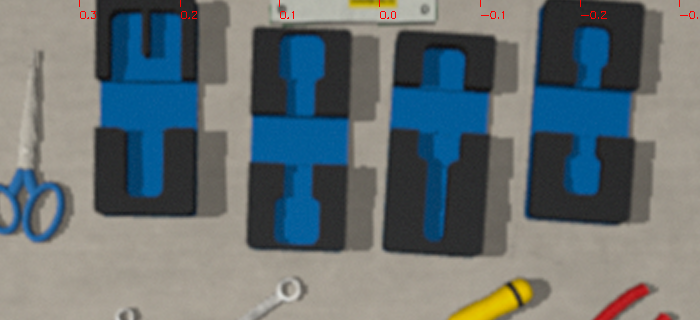

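View pics/tools1.png

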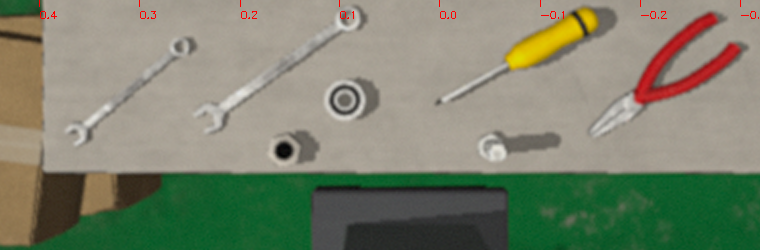

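In the rectified views, 1 px is 1 mm. The nest view uses x=.74−row and y=.38−col, and the tools view uses x=.47−row and y=.44−col. These are the positions I read off:

| Item | Pixels read | Length check |
|---|---|---|
| Short wrench | (67,137) to (190,40) | 157 mm measured, 154 given |
| Long wrench | (197,124) to (360,11) | 198 mm measured, 196 given |
| Driver | (437,103) to (597,15) | 183 mm measured, 182 given |
| Pliers | jaw tip (590,135), handle ends around (730,29) | 176 mm measured, 171 given |
| Bearing | (345,100) | not checked |

All inlay outlines measure about 100 x 221 mm. I'll start with the short wrench.

```bash
cat >> h.py <<'E'
from workcell import bot,kinematics,telemetry,get_image
# origin xy, yaw of own y axis (deg), grip offset along own y
TOOLS={"short":(.3815,.3115,-51.7,0.,.002),"long":(.4025,.1615,-55.3,-.006,.002),
       "driver":(.411,-.077,-61.2,.035,.003),"pliers":(.3865,-.2183,-52.9,.002,.003)}
NESTS={"short":(.630,-.207,-4.3,.018),"long":(.601,.081,-1.8,.018),
       "driver":(.597,-.0595,-3.8,.010),"pliers":(.637,.2345,-1.0,.014)}
def pose(x,y,yaw,off,z):
    a=np.radians(yaw);c,s=np.cos(a),np.sin(a)
    return np.array([x+off*c,y+off*s,z]),np.array([[-c,-s,0],[-s,c,0],[0,0,-1.]])
def st(msg):
    o=telemetry.get_obs();print(msg,"t",round(o["t"],2),"p",o["eef_pos"].round(4),"F",o["contact_force"].round(1),"w",round(o["gripper_width"],3),"gf",round(o["gripper_force"],1))
def pick(n,hov=.09,lift=.10):
    x,y,yaw,off,z=TOOLS[n];p,R=pose(x,y,yaw,off,z)
    bot.movep(p+[0,0,hov],R);bot.move_linear(p,.12);st("down")
    bot.close_gripper();st("closed");bot.move_linear(p+[0,0,lift],.2);st("lifted")
def snap(tag,names=("top",)):
    r=[get_image(k) for k in names]
    for k,d in zip(names,r): cv2.imwrite(f"pics/{tag}_{k}.png",d["img"])
    return r
def place(n,dz=.002,corr=0.,hov=.06):
    off,z=TOOLS[n][3:];x,y,yaw,fl=NESTS[n];p,R=pose(x,y,yaw,off+corr,z+fl+dz)
    bot.movep(p+[0,0,hov],R);st("over");bot.move_linear(p,.08);st("in")
    bot.ungrasp();st("open");bot.move_linear(p+[0,0,.08],.2);st("up")
E
python3 - <<'E'
from h import *
for n in TOOLS:
    for P in (pose(*TOOLS[n]),pose(*NESTS[n][:3],TOOLS[n][3],.03)): print(n,kinematics.solve_ik(*P).round(0))
pick("short")
d,s=snap("short_up",("top","scene"))
x,y=TOOLS["short"][:2]
o=ortho(d,.105,x-.12,x+.12,y-.12,y+.12,.0006)
cv2.imwrite("pics/s_up.png",np.hstack([o[:400,:400],cv2.resize(s["img"],(533,400))[:,100:500]]))
E
```

```text
short [ 34.  24. 118.  -0.  38.  -4.]
short [ -22.   35.   94.   -0.   51. -108.]
long [ 17.  19. 126.  -0.  35. -18.]
long [  4.  30. 103.  -0.  47. -85.]
driver [-20.  19. 125.  -0.  36. -49.]
driver [-10.  33.  98.  -0.  49. -96.]
pliers [-35.  20. 124.  -0.  36. -72.]
pliers [ 16.  37.  91.  -0.  52. -73.]
down t 4.16 p [0.3821 0.3119 0.0025] F [-0.1 -0.   0.2] w 1.002 gf 0.0
closed t 4.88 p [0.3816 0.3116 0.0023] F [-0.9 -0.4  3.9] w 0.053 gf 58.9
lifted t 5.53 p [0.3808 0.311  0.1013] F [-0.  -0.  -1.1] w 0.054 gf 58.7
```

View pics/s_up.png

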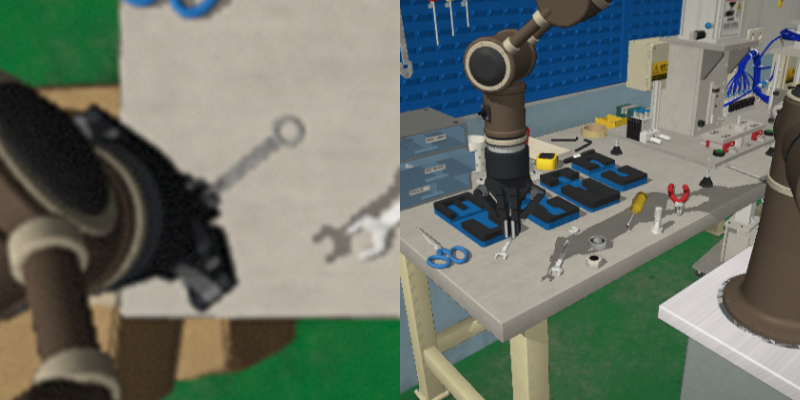

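The short wrench is held. Its ring centre at (289,130) is 68 mm from the TCP, where 67.5 mm is expected, and the heading matches, so no correction is needed. I'll place it.

```bash
python3 - <<'E'
from h import *
place("short")
pick("long")
d,s=snap("a",("top","scene"))
x,y=TOOLS["long"][:2]
o=ortho(d,.105,x-.12,x+.12,y-.13,y+.11,.0006)
x,y=NESTS["short"][:2]
cv2.imwrite("pics/l_up.png",np.hstack([o[:400,:400],ortho(d,.025,x-.12,x+.12,y-.12,y+.12,.0006)[:400,:400]]))
E
```

```text
over t 7.7 p [ 0.63   -0.2059  0.0818] F [-0.1  0.1 -0.7] w 0.056 gf 58.7
in t 8.6 p [ 0.6302 -0.2071  0.0218] F [-0.3 -0.4 -0.8] w 0.058 gf 58.7
open t 9.35 p [ 0.63  -0.207  0.022] F [-0.1  0.3  0.2] w 1.001 gf 0.0
up t 9.9 p [ 0.6298 -0.2069  0.102 ] F [-0.2  0.4  0.1] w 0.998 gf 0.0
down t 12.42 p [0.3998 0.1665 0.0024] F [ 1.   0.2 -1.1] w 1.001 gf 0.0
closed t 13.12 p [0.3992 0.1665 0.0023] F [-1.5  0.1  6.4] w 0.086 gf 58.9
lifted t 13.78 p [0.3982 0.1662 0.1012] F [-0.7  0.2 -0.6] w 0.086 gf 58.7
```

View pics/l_up.png

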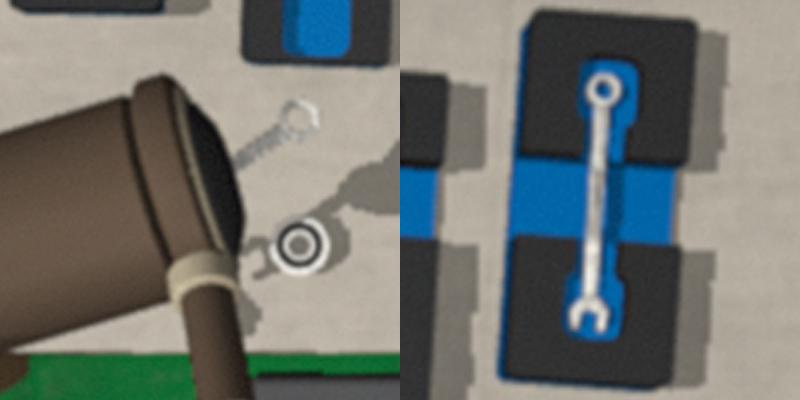

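The short wrench (ring at 604,89, open end at 588,316) lies inside its pockets, about 4 mm left of centre, which is acceptable. The long wrench's ring at (300,117) is 92 mm from the TCP, as expected. I'll place it and pick up the driver.

```bash
python3 - <<'E'
from h import *
place("long")
pick("driver")
d,s=snap("b",("top","scene"))
x,y=TOOLS["driver"][:2]
o=ortho(d,.115,x-.12,x+.12,y-.12,y+.12,.0006)
x,y=NESTS["long"][:2]
cv2.imwrite("pics/d_up.png",np.hstack([o[:400,:400],ortho(d,.025,x-.12,x+.12,y-.12,y+.12,.0006)[:400,:400]]))
E
```

```text
over t 14.95 p [0.5935 0.0814 0.0807] F [ 0.5  0.8 -1.8] w 0.083 gf 58.7
in t 15.85 p [0.5953 0.0812 0.0219] F [ 0.6 -0.1 -1.6] w 0.086 gf 58.7
open t 16.58 p [0.595  0.0812 0.022 ] F [ 0.   0.  -0.2] w 0.996 gf 0.0
up t 17.13 p [0.5947 0.0812 0.1019] F [ 0.1 -0.2 -0.5] w 1.001 gf 0.0
down t 19.02 p [ 0.4286 -0.1077  0.0034] F [-0.1  0.1  0.6] w 1.0 gf 0.0
closed t 19.58 p [ 0.4286 -0.108   0.0036] F [0.7 0.4 5.2] w 0.328 gf 60.8
lifted t 20.23 p [ 0.4269 -0.1074  0.1022] F [-0.   0.2 -0.9] w 0.323 gf 60.2
```

View pics/d_up.png

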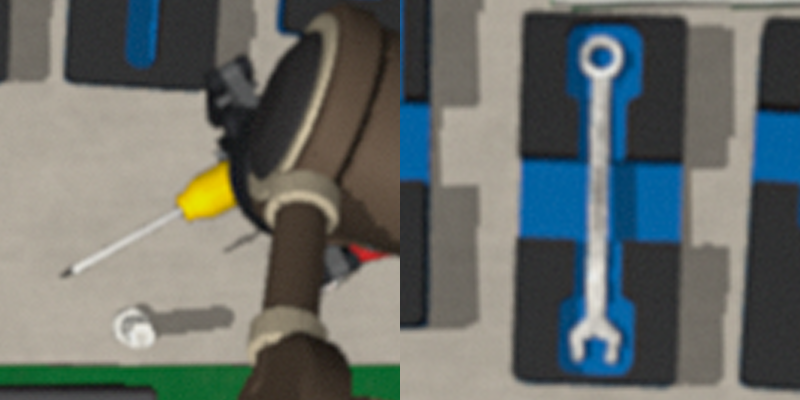

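The long wrench lies in its cut-out, with its ring at (600,57) and open end at (595,345). The driver's blade tip at (65,273) is 126 mm from the TCP, as expected. I'll place it and pick up the pliers.

```bash
python3 - <<'E'
from h import *
place("driver")
pick("pliers")
d,s=snap("c",("top","scene"))
x,y=TOOLS["pliers"][:2]
o=ortho(d,.11,x-.12,x+.12,y-.12,y+.12,.0006)
x,y=NESTS["driver"][:2]
cv2.imwrite("pics/p_up.png",np.hstack([o[:400,:400],ortho(d,.025,x-.12,x+.12,y-.12,y+.12,.0006)[:400,:400]]))
E
```

```text
over t 21.18 p [ 0.6299 -0.0617  0.0732] F [-1.4 -0.4 -0.7] w 0.329 gf 60.1
in t 22.08 p [ 0.632  -0.0618  0.0146] F [-0.1 -0.7 -0.8] w 0.331 gf 60.2
open t 22.68 p [ 0.632  -0.0618  0.0151] F [ 1.  -0.3  0.4] w 1.002 gf 0.0
up t 23.23 p [ 0.6317 -0.0618  0.095 ] F [ 0.2 -0.1 -0.6] w 1.0 gf 0.0
down t 25.25 p [ 0.3884 -0.2201  0.0034] F [0.2 0.1 0.1] w 0.997 gf 0.0
closed t 25.77 p [ 0.3884 -0.2203  0.0043] F [-1.8  1.1  8.7] w 0.464 gf 56.7
lifted t 26.42 p [ 0.3869 -0.2194  0.1024] F [-0.3  0.3 -1.1] w 0.461 gf 56.7
```

View pics/p_up.png

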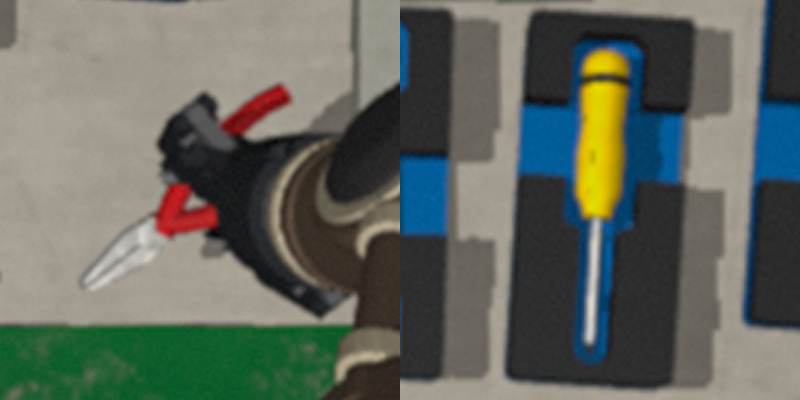

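The driver lies in its cut-out. The pliers' jaw tip at (84,289) is 89 mm from the TCP, where 87.5 mm is expected, and the heading matches. I'll place the pliers and check everything.

```bash
python3 - <<'E'
from h import *
place("pliers")
p=telemetry.get_obs()["eef_pos"]
bot.set_joints([-70.1,17.7,93.6,0,68.7,-4.]);st("home")
d,s=snap("f",("top","scene"))
o=[ortho(d,.025,x-.12,x+.12,y-.075,y+.075,.0008)[:300,:187] for x,y,_,_ in NESTS.values()]
cv2.imwrite("pics/final.png",np.hstack(o))
W=heights(d)
for n,(x,y,yaw,fl) in NESTS.items():
    # heights over the expected tool axis
    a=np.radians(yaw);q=W[...,:2]-[x,y];v=q@[np.cos(a),np.sin(a)];u=q@[np.sin(a),-np.cos(a)]
    print(n,[tuple(np.percentile(W[(abs(u)<14)&(abs(v-c)<8)][:,2]*1000,[10,50,90]).round(0)) for c in(-75,-55,0,35,55,75)])
E
```

```text
over t 28.4 p [0.6391 0.233  0.079 ] F [-0.5 -0.5 -0.9] w 0.462 gf 56.7
in t 29.3 p [0.6389 0.2345 0.0186] F [-0.9  0.2 -0.3] w 0.461 gf 57.3
open t 29.82 p [0.6392 0.2345 0.0191] F [-0.5 -0.3  0.3] w 1.0 gf 0.0
up t 30.37 p [0.6388 0.2344 0.099 ] F [-0.9  0.2  0.7] w 1.0 gf 0.0
home t 33.52 p [ 0.254  -0.5712  0.2307] F [-0.1  0.2 -0.9] w 0.999 gf 0.0Traceback (most recent call last):
  File "<stdin>", line 12, in <module>
    return _quantile_unchecked(
        a, q, axis, out, overwrite_input, method, keepdims, weights)
    return _ureduce(a,
                    func=_quantile_ureduce_func,
    ...<5 lines>...
                    overwrite_input=overwrite_input,
                    method=method)
    r = func(a, **kwargs)
    result = _quantile(arr,
                       quantiles=q,
    ...<2 lines>...
                       out=out,
                       weights=wgt)
    slices_having_nans = np.isnan(arr[-1, ...])
                                  ~~~^^^^^^^^^
IndexError: index -1 is out of bounds for axis 0 with size 0
```

View pics/final.png

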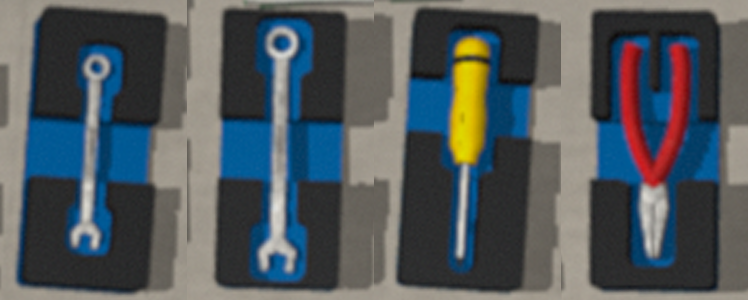

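View pics/f_scene.png

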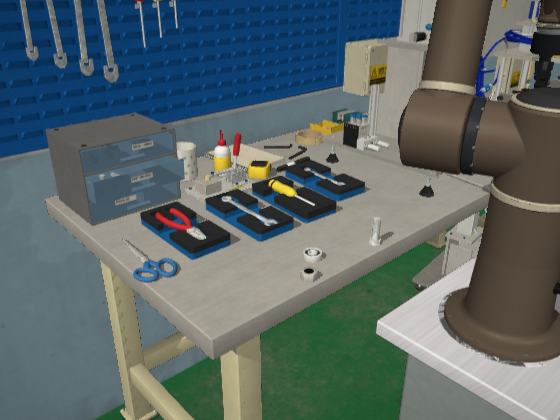

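All four tools sit inside their cut-outs in this view: short wrench (92,150), long wrench (279,150), driver (465,150) and pliers (655,150). One quick depth check of seated heights before handing in.

```bash
python3 - <<'E'
from h import *
d=get_image("top");W=heights(d);hsv=cv2.cvtColor(d["img"],cv2.COLOR_BGR2HSV).astype(int)
H,S,V=hsv[...,0],hsv[...,1],hsv[...,2]
col={"short":(S<70)&(V>110),"long":(S<70)&(V>110),"driver":(H>18)&(H<35)&(S>120),"pliers":(((H<8)|(H>172))&(S>120))|((S<70)&(V>110))}
for n,(x,y,yaw,fl) in NESTS.items():
    a=np.radians(yaw);q=W[...,:2]-[x,y];v=q@[np.cos(a),np.sin(a)];u=q@[np.sin(a),-np.cos(a)]
    m=col[n]&(abs(u)<40)&(abs(v)<100)&(d["depth"]>0)
    print(n,"along",(v[m].min()*1000).round(),(v[m].max()*1000).round(),"across",(np.median(u[m])*1000).round(1))
    for lo in(-100,-50,0,50):
        k=m&(v>=lo/1e3)&(v<lo/1e3+.05)
        if k.sum()>4: print("  ",lo,k.sum(),"z",np.percentile(W[k][:,2]*1000,[25,50,75,95]).round(1),"u",(np.median(u[k])*1000).round(1))
E
```

```text
short along -854.0 393.0 across -104.5
   -100 5117 z [-1.1  3.2 74.8 77.6] u 100.3
   -50 5440 z [ -1.4   0.5  75.3 102.6] u 84.7
   0 4489 z [-1.500e+00  1.000e-01  7.470e+01  1.406e+02] u 64.7
   50 5310 z [-1.5  0.2 12.2 76.5] u -186.8
long along -798.0 438.0 across 178.9
   -100 5676 z [-1.5  0.1 74.3 76.8] u 352.4
   -50 5044 z [-1.1  4.1 74.9 93.1] u 385.9
   0 5430 z [ -1.4   0.5  75.3 104.7] u 360.7
   50 3851 z [ -1.7  -0.3  21.4 140.3] u 227.5
driver along -480.0 429.0 across 14.7
   -50 55 z [28.9 30.5 32.8 34.1] u -2.4
   0 305 z [31.9 34.7 36.2 38.5] u -3.5
   50 201 z [32.2 34.7 36.5 38.7] u -4.0
pliers along -829.0 413.0 across 328.2
   -100 4591 z [-1.   8.9 75.1 89.8] u 559.9
   -50 5568 z [ -1.3   1.   75.1 103.1] u 508.0
   0 4589 z [-1.500e+00  1.000e-01  2.700e+01  1.407e+02] u 376.5
   50 5098 z [-1.4  0.5 72.8 76.5] u 331.1
```

I filtered in metres where I meant millimetres, so only the driver's numbers are usable: its top is at 38.7 mm and 39 is expected. Rerunning with the units fixed.

```bash
python3 - <<'E'
from h import *
d=get_image("top");W=heights(d);hsv=cv2.cvtColor(d["img"],cv2.COLOR_BGR2HSV).astype(int)
H,S,V=hsv[...,0],hsv[...,1],hsv[...,2]
g=(S<70)&(V>110)
for n,c in {"short":g,"long":g,"pliers":g|(((H<8)|(H>172))&(S>120))}.items():
    x,y,yaw,fl=NESTS[n]
    a=np.radians(yaw);q=W[...,:2]-[x,y];v=q@[np.cos(a),np.sin(a)];u=q@[np.sin(a),-np.cos(a)]
    m=c&(abs(u)<.04)&(abs(v)<.1)&(d["depth"]>0)
    print(n,"along",(v[m].min()*1000).round(),(v[m].max()*1000).round())
    for lo in(-100,-50,0,50):
        k=m&(v>=lo/1e3)&(v<lo/1e3+.05)
        if k.sum()>4: print("  ",lo,k.sum(),"z",np.percentile(W[k][:,2]*1000,[25,50,75,95]).round(1),"u",(np.median(u[k])*1000).round(1))
E
```

```text
short along -77.0 77.0
   -100 96 z [18.7 21.1 22.4 23.7] u -0.9
   -50 105 z [19.5 21.5 22.5 24.1] u -1.5
   0 110 z [19.7 21.7 22.6 24.2] u -2.2
   50 78 z [18.2 21.3 22.9 24.9] u -2.9
long along -96.0 98.0
   -100 178 z [20.3 22.  23.2 24.9] u -1.4
   -50 147 z [19.7 21.5 22.4 24.2] u -1.2
   0 130 z [20.6 21.9 22.9 24.2] u -1.9
   50 161 z [19.9 21.8 23.4 25.2] u -2.2
pliers along -84.0 84.0
   -100 124 z [22.4 24.  25.1 26.6] u -1.3
   -50 258 z [24.1 25.5 26.7 28.2] u -0.6
   0 285 z [24.7 26.2 27.3 28.9] u 5.9
   50 188 z [25.  26.  27.1 28.7] u 10.3
```

All four are down (wrench tops about 25 mm, pliers about 28 mm, driver about 39 mm) and centred within a few millimetres. Handing in.

```bash
python3 -c "
from workcell import bot
print(bot.job_done())"
```

```text
the job is handed in; nothing more can be done
None
```

All four tools are flat and fully down in their own inlays, a few millimetres off centre at most by the last images, and I handed the job in at about 34 s; no verdict came back.

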